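# Close a watch's screw back with a click wrench

### The job

Set the click wrench fully down over the key on the watch's screw back, then turn it clockwise (seen from above) by the grip end of its handle until its hinge breaks over at the set torque. Stop there without forcing it on past the click, let go so that the handle springs straight, and leave the wrench sitting on the key without disturbing the other things on the tiles.

Things in the scene. Friction and masses are not known exactly. Their poses are not given: they have to be found in the camera images.
- wrench: Click wrench, loose, 0.4 to 0.5 kg, lying flat on the tiles left or right of the holder. Steel block head 52 (x) x 40 (y) x 26 mm high, a dark disc 30 mm across and 4 mm high on top. Origin: centre of the head's underside; z up, handle to -x. Its centre of mass is in the head, 10 mm behind the origin: carry it by the head's flat sides, 40 mm apart.
- pocket (a point): Same point and axes as the wrench's origin: centre of the mouth of the pocket in the head's underside, 40 mm (x) x 11 mm (y), 13 mm deep.
- handle_end (a point): Point to push or hold when turning: on the centre line of the handle's black round grip (16 mm across), 130 mm behind the head's centre, 10 mm above the head's underside. The grip runs from 115 to 167 mm behind the head's centre; the rest of the handle is a slim aluminium bar. x points from the grip to the head.
- click (a joint): Vertical break-over hinge of the handle, 34 mm behind the head's centre (rad). A preloaded spring holds it at 0 (straight) until about 7.5 N pushes clockwise (from above) at handle_end; then it gives way clockwise, the resistance falling to about 4 N, to a hard stop at 0.20. Let go, it springs back to 0. It cannot bend counterclockwise.
- caseback: Steel screw back of the watch with an aluminium closing die (disc 52 mm across) on it. Origin: centre of the disc's top face, 50 mm above the tiles; z up, x along the key. It turns easily (under 1 N at handle_end) clockwise from above by an unknown 0.3 to 0.8 rad, then it is home and stops dead.
- key (a point): Foot of the key, same point and axes as the caseback's origin. The key is a straight bar on the disc, 37 mm long (x) x 8 mm wide (y) x 11 mm high, with rounded top. The wrench's pocket fits over it either way round, 1.5 mm play on each side; the head's underside then rests on the disc.
- cushion (a joint): Twist of the watch on its rubber seat in the holder (rad), 0 at rest, positive clockwise seen from above; springy, 15 N m per rad, so it shows the torque on the screw back: about 0.065 when the wrench clicks. Above 0.10 (1.5 N m) the watch is over-tightened and damaged.
- holder: The black plastic watch holder, fixed to the tiles, 104 x 92 x 20 mm with two 19 mm high jaws on it beside the watch; origin at the centre of its underside, straight below the key.
- opener: Bystander: chrome case opener, lying like the wrench on the other side of the holder, but with a round head 48 mm across and 22 mm high and a straight round bar without hinge, reaching 160 mm to its -x. Origin under the head's centre.
- tweezer: Bystander: flat steel tweezer, 120 mm long, lying on the tiles between the robot and the holder. Origin at its middle.
- blower: Bystander: white silicone dust blower, 105 mm high, 56 mm across, standing far to the left. Origin under its centre.
- loupe: Bystander: black eye loupe, 38 mm across, 30 mm high, standing beyond the holder, right. Origin under its centre.
- screwdriver: Bystander: screwdriver, 130 mm long, lying far to the right. Origin at its underside.
- partscup: Bystander: glass parts dish, 60 mm across, 20 mm high, beyond the holder, left. Origin under its centre.
Mind the look-alikes: they are no part of the job. Leave any blue look-alike of the wrench alone.

How it is judged:
On the way, in this order (a step that is already met when the one before it is completed fails the run):
1. the wrench sits fully down over the key on the screw back (horizontal distance between wrench and caseback below 0.004 m and z of wrench in the frame of caseback below 0.003 m and angle between wrench's own z axis and vertical below 0.06 rad), for 0.2 s.
2. the back is home and the wrench's hinge breaks over while it sits on the key (value of joint click above 0.05 rad and value of joint cushion above 0.015 rad and horizontal distance between wrench and caseback below 0.005 m and z of wrench in the frame of caseback below 0.005 m), for 0.05 s.
At the end, for the whole second after the job is handed in: The wrench rests level on the key (centred within 4 mm, underside within 3 mm of the disc, tilted less than 0.06 rad), let go and still, with its hinge sprung straight (under 0.03 rad) and no torque left on the watch (cushion under 0.015 rad) (all of step 1 and value of joint click below 0.03 rad and value of joint cushion below 0.015 rad and linear speed of wrench below 0.01 m/s); the robot touches nothing.
It fails at once if the screw back is over-tightened: the watch twists more than 0.10 rad on its rubber seat (value of joint cushion above 0.1 rad).
It fails at once if a bystander is moved by more than 20 mm (distance of any of opener, tweezer, blower, loupe, screwdriver, partscup from where it was at the start of the episode above 0.02 m).
It also fails if it takes over 70 s, if anything falls off the work surface, if the arm or the gripper's body presses on something with over 40 N, if the wrist force passes 120 N, or if a joint passes its speed limit or range.

### The arm

A 7-joint arm with a two-finger parallel gripper is mounted at the origin on the work surface. World frame = base frame: x ahead of the robot, y to its left, z up, the work surface at z = 0. Lengths are in m, angles in rad, forces in N, time in s.
With the tool pointing down it reaches from about 0.425 to 0.925 m from the base axis. Payload 6.8 kg.
Tool frame: the origin (TCP) lies midway between the tips of the shut fingers; the grasp point (between the pads) lies 19 mm behind it; z points along the fingers, y is the direction in which the jaws open and shut (so a half turn about z gives the same grasp; the last joint's range is limited). The gripper opens to 85 mm and grips with 20 to 120 N. Pads are 22 mm wide; open, the fingers measure 114 mm over their backs; the gripper's body (76 mm by 85 mm) begins 54 mm behind the grasp point. The pads swing forward as they close: fully open they stand 13 mm farther back than shut.
Start: joints at [1.234, 0.477, 0.022, 1.555, -0.011, 1.109, -0.083], TCP at [0.153, -0.657, 0.231] pointing down, gripper open.
Joint ranges: [-2.96, 2.96], [-0.34, 2.1], [-1.41, 1.46], [0.24, 2.44], [-1.37, 4.51], [0.17, 1.92], [-2.96, 2.96]. Speed limits (rad/s): [2.39, 2.39, 3.14, 3.14, 3.14, 3.14, 3.14].

### API

Orientations are given as a rotation vector (axis times angle).
In Python, from bench import r gives the robot as it stands. The module is installed in compiled form; this text tells all that it offers.
- The arm moves only by the tool apply_moves, never from a script. Its argument "plan" is a list that holds one entry, the list of rows, each a list of 7 numbers: the turn, a rotation vector about the tool's x, y, z scaled (see below), then the shift along the tool's x, y, z scaled (see below), then the closure, from -1 (fully open) to 1 (shut). In form: [[[wx, wy, wz, tx, ty, tz, grip], ...]]. A call has 1 to 12 rows; each row is the pose to reach, as a shift and turn from the pose commanded when the call began, along the tool's axes at that moment, turning the shorter way round; what a row does not reach only later rows make up. The controller multiplies each number of a shift by 0.4 m and each number of a turn by 180 degrees. A row lasts 1/12 s, in which the tool goes at most 41.7 mm and 7.16 degrees, less where a joint would pass 70% of its speed; a pose out of reach is approached as far as the arm can. A call with a number of a shift or a turn outside -1 to 1 is refused whole. A call with a gripper value outside its range is refused whole. The fingers move at their own pace and stop on an object; "force" is the grip in N (left out, the last holds). Time passes only in rows, so rows that repeat a pose let the fingers close. It gives the time, the measured TCP pose, the force and the opening at its end, in the units of the state.
- r.get_obs(): the state, without advancing time (a new reading comes with each control period).
- r.grab_frame(name): name is "side" or "top"; returns a dict with "pixels" (480x640x3 uint8, blue, green, red), "fx", "fy", "cx", "cy" (pixels), "pose" (4x4, takes a point from camera to world coordinates). Camera axes: x right, y up, looking along -z (the intrinsics and any distortion apply to the point x, -y, -z); pixel columns grow to the right and rows downward; lengths in m; the calibration is good to about 2 mm. A picture is of the moment at which its call begins. There is no depth.
- r.hand_in(): hands the job in, once; it reports no verdict.
The state is a dict: "clock": time; "joints": joint angles; "qvel": joint speeds; "tau": joint torques, N m; "tcp_pos": TCP position; "orientation": TCP orientation; "contact_force": force on the tool from outside, world axes, zero at the start; "moment": the same for the moment, N m; "grip_width": finger opening in m.
Only numpy, scipy, OpenCV 4.12 (cv2) and the standard library are available. Lean on these libraries where they do the work, as an engineer would, in place of code of your own. Each camera call takes 0.05 s, during which the arm holds its last target. There are 200 camera calls.

## Working session

There is one attempt and no reset: what is moved stays moved. The work goes in short steps, Python scripts to look and compute and a tool call to move; the robot and the scene stay as the last step left them, time stands still between calls to the robot, and variables do not carry over. Pictures are saved under pics/ and viewed, on a budget of 10 in all, crops included, one or two more only if the job needs it, and the job is handed in when it is done.

Besides the shell and the picture viewer there is one more tool, called after "Emit:" as a command line: name --argument value ..., lists and objects as JSON in quotes. apply_moves: Moves the arm, as the interface text tells. Its arguments: {"type":"object","properties":{"plan":{"type":"array","items":{"type":"array","items":{"type":"array","items":{"type":"number","minimum":-1,"maximum":1}}}},"force":{"type":"number"}},"required":["plan"]}

```bash
mkdir -p pics; cat > h.py <<'E'
import numpy as np, cv2
from bench import r
from scipy.spatial.transform import Rotation as R
def shot(n,f):
    d=r.grab_frame(n); cv2.imwrite('pics/'+f+'.png',d['pixels']); np.savez('pics/'+f+'.npz',**{k:d[k] for k in('fx','fy','cx','cy','pose','pixels')}); return d
def load(f): return dict(np.load('pics/'+f+'.npz'))
def ray(d,u,v,z):
    T=np.array(d['pose']); q=T[:3,:3]@np.array([(u-d['cx'])/d['fx'],-(v-d['cy'])/d['fy'],-1.]); o=T[:3,3]
    return o+q*(z-o[2])/q[2]
def proj(d,p):
    T=np.array(d['pose']); q=T[:3,:3].T@(np.array(p)-T[:3,3]); return d['cx']+d['fx']*q[0]/-q[2], d['cy']-d['fy']*q[1]/-q[2]
E
python3 - <<'E'
from h import *
for n in('top','side'):
    d=shot(n,n+'0'); print({k:d[k] for k in d if k!='pixels'})
print(r.get_obs())
E
```

```text
{'fx': 458.7270767289627, 'fy': 458.7270767289627, 'cx': 321.9456754176258, 'cy': 231.55501421795586, 'pose': array([[-0.08937493,  0.96993601, -0.22635428,  0.26330316],
       [-0.99597982, -0.08565935,  0.02620465,  0.00333086],
       [ 0.00602747,  0.22778633,  0.97369249,  1.2041137 ],
       [ 0.        ,  0.        ,  0.        ,  1.        ]])}
{'fx': 519.3820055257521, 'fy': 519.3820055257521, 'cx': 312.56331481719906, 'cy': 240.74195318365884, 'pose': array([[ 0.9868908 ,  0.09590209, -0.12980502,  0.32731766],
       [-0.16045765,  0.49674865, -0.85293266, -1.19475803],
       [-0.01731755,  0.8625796 ,  0.50562489,  0.79161572],
       [ 0.        ,  0.        ,  0.        ,  1.        ]])}
{'clock': 0.1, 'joints': array([ 1.23393544,  0.47772222,  0.02235044,  1.55636674, -0.01147389,
        1.10926904, -0.08309419]), 'qvel': array([-0.00033522, -0.00105531, -0.00103321, -0.00207448, -0.00033748,
       -0.00130492,  0.00082996]), 'tau': array([ 3.27369176e-03, -5.97758102e+01,  1.61342606e+00, -2.81954670e+01,
        1.28585685e-02,  5.05365766e-03, -1.85946158e-05]), 'tcp_pos': array([ 0.15292669, -0.65690208,  0.2304139 ]), 'orientation': array([-3.11946628e+00, -3.58418204e-01,  5.19851034e-04]), 'contact_force': array([-0.04490557, -1.01987528, -0.34460991]), 'moment': array([0.02415649, 0.04495261, 0.01489246]), 'grip_width': 0.08556558220080353}
```

View pics/top0.png

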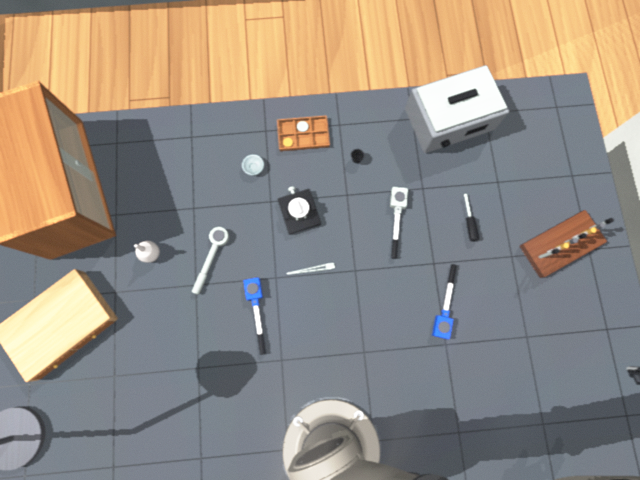

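View pics/side0.png

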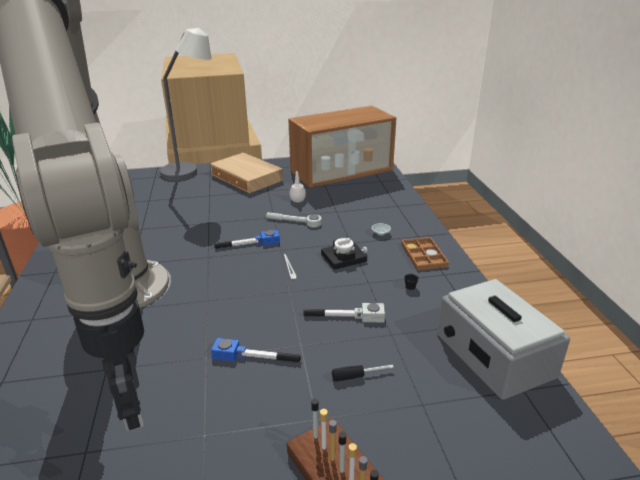

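Candidates in the top view are the steel head with black grip at (399,197) to (395,255), the blue ones at (253,290) and (444,326), and the round chrome opener at (219,236). The first fits: it has a square steel head, dark disc and black grip, and lies right of the holder. The holder and key are at (298,208). I'll confirm with an enlarged crop.

```bash
python3 - <<'E'
from h import *
d=load('top0'); p=d['pixels']
a=cv2.resize(p[180:265,370:430],None,fx=6.5,fy=6.5,interpolation=cv2.INTER_CUBIC)
b=cv2.resize(p[180:240,270:327],None,fx=6.5,fy=6.5,interpolation=cv2.INTER_CUBIC)
c=np.zeros((a.shape[0],a.shape[1]+b.shape[1],3),np.uint8); c[:,:a.shape[1]]=a; c[:b.shape[0],a.shape[1]:]=b
cv2.imwrite('pics/crop1.png',c); print(c.shape,a.shape)
print(ray(d,399,197,.026),ray(d,395,252,.01),ray(d,298,208,.05))
E
```

```text
(552, 760, 3) (552, 390, 3)
[ 0.61396138 -0.24320583  0.026     ] [ 0.46849112 -0.21656868  0.01      ] [0.60010034 0.02898093 0.05      ]
```

View pics/crop1.png

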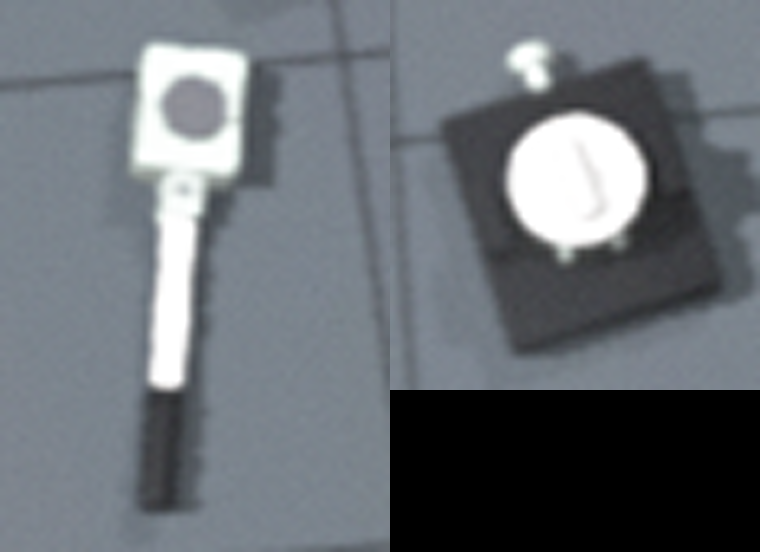

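The crop confirms the steel wrench (disc at ~(399.8,196.5), grip end ~(394.6,257.7)). The key runs obliquely across the disc near (298.8,207.7). Next I'll refine the numbers.

```bash
python3 - <<'E'
from h import *
d=load('top0'); g=cv2.cvtColor(d['pixels'],cv2.COLOR_BGR2GRAY)
def blobs(mask,x0,y0,x1,y1,mn=15):
    m=np.zeros_like(mask); m[y0:y1,x0:x1]=mask[y0:y1,x0:x1]
    n,l,s,c=cv2.connectedComponentsWithStats(m)
    return [(s[i].tolist(),c[i].round(2).tolist(),(l==i)) for i in range(1,n) if s[i][4]>=mn]
for b in blobs((g>200).astype(np.uint8),275,185,325,235)+blobs((g>185).astype(np.uint8),385,185,415,250): print(b[:2])
for b in blobs((g<50).astype(np.uint8),385,230,402,262): print('grip',b[:2]); 
for b in blobs((g<150).astype(np.uint8),393,190,407,204): print('disc',b[:2])
print(g[190:222,288:312])
for nm,u,v,z in(('disc',399.8,196.5,.03),('gripend',394.6,257.7,.014),('grip start',395.7,240,.018)): print(nm,ray(d,u,v,z))
E
```

```text
([288, 187, 6, 6, 27], [290.93, 189.15])
([288, 198, 21, 20, 321], [298.15, 207.31])
([390, 187, 18, 53, 421], [397.49, 207.69])
disc ([396, 192, 8, 9, 55], [399.45, 196.18])
[[177 217 231 248 249 204 128  94  90  88  94 112 118 113  98  92  79  73
   66  61  63  78 103 122]
 [139 150 183 248 255 233 147  96  88  83  86  87  88  78  74  68  63  61
   61  62  63  69  80  93]
 [125 122 154 230 253 235 164  96  77  73  73  68  70  65  64  66  64  61
   63  66  62  59  70  79]
 [120 116 128 169 199 179 124  78  69  69  67  67  65  67  64  61  65  66
   63  66  62  64  63  73]
 [111  99  93 100 112 100  80  69  64  68  67  67  67  66  64  66  64  67
   64  64  62  59  62  71]
 [ 83  76  71  73  73  68  69  67  68  66  67  64  66  67  67  64  67  63
   63  61  61  61  61  64]
 [ 71  69  69  68  67  66  64  68  67  64  68  68  64  63  63  63  61  65
   60  62  65  63  62  63]
 [ 71  67  68  68  67  65  75 100 119 146 174 169 141 103  79  66  61  63
   62  64  61  62  63  60]
 [ 70  69  69  65  78 115 175 224 240 255 255 255 253 229 187 133  83  62
   59  63  62  61  65  60]
 [ 69  69  68 10
[... 1745 characters left out ...]
5 255 255 255 242 201 169 138
   89  58  50  49  46  51]
 [ 63  61  62  63  77  98 137 191 232 237 225 210 194 166 129 102 131 131
   90  55  47  53  50  51]
 [ 58  56  62  61  64  66  78 123 191 187 125  93  88  76  63  66  87  89
   64  54  53  53  55  52]
 [ 60  62  61  63  61  63  66 102 167 163 103  66  64  60  57  55  57  61
   55  56  56  61  63  61]
 [ 62  65  70  71  67  68  66  77 107 104  77  60  63  59  57  54  62  67
   66  66  64  67  65  64]
 [ 70  71  69  71  71  72  68  69  71  70  64  65  62  63  66  66  67  70
   67  67  67  65  65  63]]
disc [ 0.61397331 -0.24468498  0.03      ]
gripend [ 0.45275841 -0.21286796  0.014     ]
grip start [ 0.4990022  -0.22099573  0.018     ]
```

```bash
cat >> h.py <<'E'
def rel(p,yaw,tilt=(0,0)):
    "row numbers to bring TCP to p with tool x at world yaw, pointing down"
    o=r.get_obs(); Rc=R.from_rotvec(o['orientation'])
    if yaw is None: x=Rc.as_matrix()[:,0]; yaw=np.arctan2(x[1],x[0])
    Rt=R.from_matrix(np.array([[np.cos(yaw),np.sin(yaw),0],[np.sin(yaw),-np.cos(yaw),0],[0,0,-1]]))
    w=(Rc.inv()*Rt).as_rotvec()/np.pi; t=Rc.inv().apply(np.array(p)-o['tcp_pos'])/.4
    print('from',o['tcp_pos'].round(4),'yaw',np.degrees(np.arctan2(*Rc.as_matrix()[[1,0],0])).round(2),'rows',np.ceil(max(np.linalg.norm(t)*.4/.0417,np.linalg.norm(w)*180/7.16)),'->',np.r_[w,t].round(4).tolist())
E
python3 - <<'E'
from h import *
d=load('top0'); g=cv2.cvtColor(d['pixels'],cv2.COLOR_BGR2GRAY)
pts=[];w=[]
for v in range(202,212):
    row=255.-g[v,296:305]; pts.append(ray(d,296+(row*np.arange(9)).sum()/row.sum(),v,.05)[:2])
pts=np.array(pts); c=pts.mean(0); dr=np.linalg.svd(pts-c)[2][0]; dr*=np.sign(dr[0])
ky=np.degrees(np.arctan2(dr[1],dr[0])); k=ray(d,298.15,207.2,.05); n=np.array([-dr[1],dr[0]])
print('key yaw',ky,'centre',k,'shadow offs',(c-k[:2])@n)
m=(g<65).astype(np.uint8); ms=np.zeros_like(m); ms[191:232,275:325]=m[191:232,275:325]
cs=max(cv2.findContours(ms,0,2)[0],key=cv2.contourArea); print('holder',cv2.minAreaRect(cs), ray(d,*cv2.minAreaRect(cs)[0],.02))
wy=np.radians(-11.2); h=ray(d,399.6,196.4,.03)
m=((g>170)*1).astype(np.uint8); L=[]
for v in range(212,236):
    q=m[v,388:405]; 
    if q.sum()>1: L.append(ray(d,388+(q*np.arange(17)).sum()/q.sum(),v,.012)[:2])
L=np.array(L); s=np.polyfit(L[:,0],L[:,1],1); print('bar yaw',np.degrees(np.arctan(s[0])),'line at head y',np.polyval(s,h[0]),h)
rel([.38,-.45,.23],wy);rel([.38,-.45,.23],wy+np.pi)
E
```

```text
key yaw 15.15865772336382 centre [0.60223457 0.02842159 0.05      ] shadow offs -0.006396293426163437
holder ((303.4706115722656, 210.3823699951172), (37.35048294067383, 26.436382293701172), 75.96376037597656) [0.6009553  0.01556557 0.02      ]
bar yaw -10.819791242599004 line at head y -0.24197751711153792 [ 0.61429837 -0.2441864   0.03      ]
from [ 0.1529 -0.6569  0.2304] yaw 13.11 rows 8.0 -> [-0.0005, 0.0002, 0.135, 0.6702, -0.375, 0.0015]
from [ 0.1529 -0.6569  0.2304] yaw 13.11 rows 22.0 -> [-0.0002, -0.0007, -0.865, 0.6702, -0.375, 0.0015]
```

Emit:
apply_moves --plan '[[[0, 0, 0.135, 0.67, -0.375, 0, -1], [0, 0, 0.135, 0.67, -0.375, 0, -1], [0, 0, 0.135, 0.67, -0.375, 0, -1], [0, 0, 0.135, 0.67, -0.375, 0, -1], [0, 0, 0.135, 0.67, -0.375, 0, -1], [0, 0, 0.135, 0.67, -0.375, 0, -1], [0, 0, 0.135, 0.67, -0.375, 0, -1], [0, 0, 0.135, 0.67, -0.375, 0, -1], [0, 0, 0.135, 0.67, -0.375, 0, -1], [0, 0, 0.135, 0.67, -0.375, 0, -1]]]' --force 40

```text
clock: 0.93
tcp_pos: [0.3808, -0.4496, 0.231]
orientation: [-3.127, 0.302, 0.001]
contact_force: [-0.8, -0.6, 1.1]
grip_width: 0.0858
```

```bash
python3 - <<'E'
from h import *
rel([.6065,-.2415,.10],np.radians(-11)); 
E
```

```text
from [ 0.3808 -0.4496  0.231 ] yaw -11.03 rows 9.0 -> [-0.0001, 0.0002, -0.0002, 0.4545, -0.6184, 0.3274]
```

Emit:
apply_moves --plan '[[[0, 0, 0, 0.455, -0.618, 0.1, -1], [0, 0, 0, 0.455, -0.618, 0.1, -1], [0, 0, 0, 0.455, -0.618, 0.1, -1], [0, 0, 0, 0.455, -0.618, 0.1, -1], [0, 0, 0, 0.455, -0.618, 0.1, -1], [0, 0, 0, 0.455, -0.618, 0.1, -1], [0, 0, 0, 0.455, -0.618, 0.1, -1], [0, 0, 0, 0.455, -0.618, 0.1, -1], [0, 0, 0, 0.455, -0.618, 0.327, -1], [0, 0, 0, 0.455, -0.618, 0.327, -1], [0, 0, 0, 0.455, -0.618, 0.327, -1], [0, 0, 0, 0.455, -0.618, 0.327, -1]]]'

```text
clock: 1.93
tcp_pos: [0.6031, -0.2447, 0.0971]
orientation: [-3.126, 0.31, 0.012]
contact_force: [0.3, -0.2, 0.6]
grip_width: 0.0854
```

```bash
python3 - <<'E'
from h import *
rel([.6065,-.2415,.004],np.radians(-11)); s=shot('side','s1')['pixels'];t=shot('top','t1')['pixels']
a=cv2.resize(s[200:340,290:400],None,fx=3.6,fy=3.6,interpolation=2);b=cv2.resize(t[150:265,350:430],None,fx=4.38,fy=4.38,interpolation=2)
cv2.imwrite('pics/c2.png',np.hstack([a[:503],b[:503]]))
E
```

```text
from [ 0.6031 -0.2447  0.0971] yaw -11.34 rows 3.0 -> [0.0001, 0.0025, -0.0019, 0.0087, -0.0096, 0.2327]
```

View pics/c2.png

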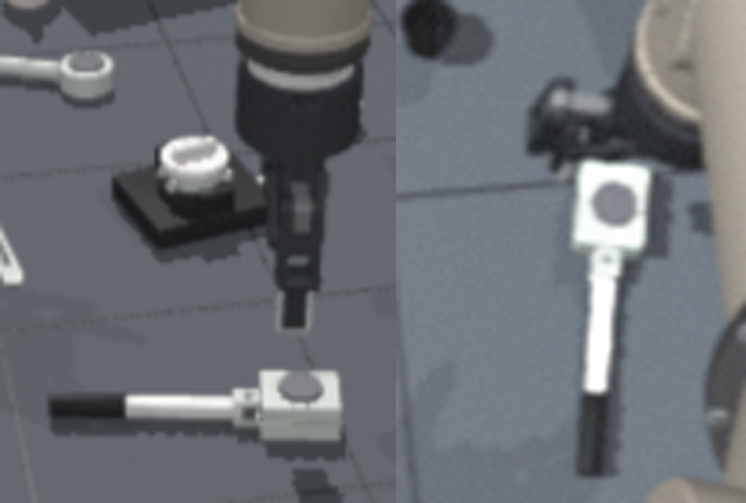

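The side and top crops show the open gripper just above the wrench head (side tip ≈ (371,290), head disc ≈ (373,307)). I'll check the TCP projection, then correct.

```bash
python3 - <<'E'
from h import *
o=r.get_obs(); print(o['tcp_pos'],np.abs(o['qvel']).max())
for n in('s1','t1'):
    d=load(n); print(n,'tip',proj(d,o['tcp_pos']+[0,0,.013]),'head disc',proj(d,[.6143,-.243,.03]))
rel([.6065,-.2415,.05],np.radians(-11)); rel([.6065,-.2415,.004],np.radians(-11))
E
```

```text
[ 0.60678832 -0.24533827  0.10188779] 0.029059137677640196
s1 tip (np.float64(371.65286434655866), np.float64(278.0298236473012)) head disc (np.float64(373.036242952768), np.float64(306.6668824511522))
t1 tip (np.float64(406.2533831639397), np.float64(188.94193363664294)) head disc (np.float64(399.1608884512862), np.float64(196.4364592141945))
from [ 0.6068 -0.2453  0.1019] yaw -11.32 rows 2.0 -> [0.0003, -0.0004, -0.0018, -0.0027, -0.0094, 0.1297]
from [ 0.6068 -0.2453  0.1019] yaw -11.32 rows 3.0 -> [0.0003, -0.0004, -0.0018, -0.0029, -0.0095, 0.2447]
```

Emit:
apply_moves --plan '[[[0, 0, -0.002, -0.003, -0.0095, 0.13, -1], [0, 0, -0.002, -0.003, -0.0095, 0.13, -1], [0, 0, -0.002, -0.003, -0.0095, 0.13, -1], [0, 0, -0.002, -0.003, -0.0095, 0.13, -1], [0, 0, -0.002, -0.003, -0.0095, 0.13, -1]]]'

```text
clock: 2.45
tcp_pos: [0.6076, -0.2403, 0.051]
orientation: [3.127, -0.297, 0.005]
contact_force: [0.6, -0.6, 0.7]
grip_width: 0.0853
```

```bash
python3 - <<'E'
from h import *
rel([.6065,-.2415,.004],np.radians(-11))
E
```

```text
from [ 0.6076 -0.2403  0.051 ] yaw -10.87 rows 2.0 -> [0.0002, -0.0011, 0.0007, -0.0026, 0.0033, 0.1175]
```

Descend, then close with several hold rows.

Emit:
apply_moves --plan '[[[0, 0, 0, -0.0025, 0.003, 0.06, -1], [0, 0, 0, -0.0025, 0.003, 0.116, -1], [0, 0, 0, -0.0025, 0.003, 0.116, -1], [0, 0, 0, -0.0025, 0.003, 0.116, -1], [0, 0, 0, -0.0025, 0.003, 0.116, -1], [0, 0, 0, -0.0025, 0.003, 0.116, 1], [0, 0, 0, -0.0025, 0.003, 0.116, 1], [0, 0, 0, -0.0025, 0.003, 0.116, 1], [0, 0, 0, -0.0025, 0.003, 0.116, 1], [0, 0, 0, -0.0025, 0.003, 0.116, 1], [0, 0, 0, -0.0025, 0.003, 0.116, 1], [0, 0, 0, -0.0025, 0.003, 0.116, 1]]]' --force 60

```text
clock: 3.45
tcp_pos: [0.6056, -0.2408, 0.0032]
orientation: [3.127, -0.297, 0.002]
contact_force: [-0.1, -0.4, 5.3]
grip_width: 0.0393
```

```bash
python3 - <<'E'
from h import *
o=r.get_obs();print(o['tcp_pos'],o['grip_width'],o['contact_force'])
rel([.6065,-.2415,.13],None)
E
```

```text
[ 0.6055751  -0.24078739  0.00317474] 0.039281153902441183 [-0.14012436 -0.40764098  5.3273639 ]
from [ 0.6056 -0.2408  0.0032] yaw -10.84 rows 4.0 -> [0.0001, -0.0004, -0.0, 0.003, 0.0014, -0.3171]
```

Emit:
apply_moves --plan '[[[0, 0, 0, 0, 0, -0.05, 1], [0, 0, 0, 0, 0, -0.15, 1], [0, 0, 0, 0, 0, -0.25, 1], [0, 0, 0, 0, 0, -0.315, 1], [0, 0, 0, 0, 0, -0.315, 1], [0, 0, 0, 0, 0, -0.315, 1], [0, 0, 0, 0, 0, -0.315, 1]]]'

```text
clock: 4.03
tcp_pos: [0.6034, -0.2399, 0.1262]
orientation: [-3.127, 0.296, 0.005]
contact_force: [-0.1, -0.7, -5.1]
grip_width: 0.0386
```

```bash
python3 - <<'E'
from h import *
o=r.get_obs();print(o['tcp_pos'],o['grip_width'],o['contact_force'],o['moment'])
rel([.5935,.026,.12],np.radians(15.2))
E
```

```text
[ 0.60335442 -0.23990133  0.12619131] 0.03862828547575674 [-0.05865496 -0.73291267 -5.10812655] [0.0731572  0.04277635 0.00480646]
from [ 0.6034 -0.2399  0.1262] yaw -10.83 rows 7.0 -> [-0.0004, 0.0011, -0.1446, -0.149, -0.6483, 0.0162]
```

Emit:
apply_moves --plan '[[[0, 0, -0.02, -0.02, -0.09, 0, 1], [0, 0, -0.04, -0.041, -0.18, 0, 1], [0, 0, -0.06, -0.063, -0.27, 0.005, 1], [0, 0, -0.08, -0.084, -0.36, 0.01, 1], [0, 0, -0.1, -0.104, -0.45, 0.015, 1], [0, 0, -0.12, -0.125, -0.54, 0.016, 1], [0, 0, -0.145, -0.14, -0.61, 0.016, 1], [0, 0, -0.145, -0.149, -0.648, 0.016, 1], [0, 0, -0.145, -0.149, -0.648, 0.016, 1], [0, 0, -0.145, -0.149, -0.648, 0.016, 1], [0, 0, -0.145, -0.149, -0.648, 0.016, 1], [0, 0, -0.145, -0.149, -0.648, 0.016, 1]]]'

```text
clock: 5.03
tcp_pos: [0.5945, 0.0234, 0.1205]
orientation: [3.113, 0.414, -0.004]
contact_force: [-0.2, 0.3, -4.6]
grip_width: 0.0391
```

```bash
python3 - <<'E'
from h import *
rel([.5935,.026,.085],np.radians(15.2)); s=shot('side','s2')['pixels'];t=shot('top','t2')['pixels']
a=cv2.resize(s[190:290,270:380],None,fx=3.6,fy=3.6,interpolation=2);b=cv2.resize(t[165:275,260:340],None,fx=3.6,fy=3.6,interpolation=2)
c=np.zeros((400,690,3),np.uint8); c[:a.shape[0],:a.shape[1]]=a; c[:b.shape[0],400:400+b.shape[1]]=b
cv2.imwrite('pics/c3.png',c)
o=r.get_obs(); print(o['tcp_pos'],o['grip_width'],o['contact_force'],o['moment'])
E
```

```text
from [0.5945 0.0234 0.1205] yaw 15.13 rows 1.0 -> [0.0002, 0.0008, -0.0004, -0.0004, -0.0069, 0.0887]
[0.59488028 0.02373051 0.12108274] 0.038586970694786595 [-0.26323724  0.22390449 -4.27815364] [ 0.06595679  0.01588396 -0.02780146]
```

View pics/c3.png

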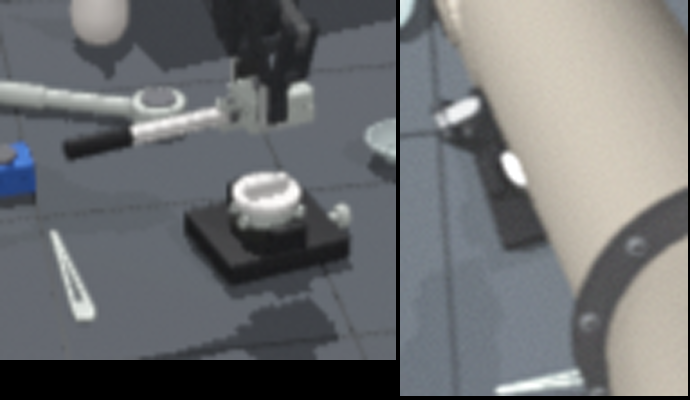

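The side crop shows the wrench held level above the disc and key (head right end at crop (312,105), grip end at (68,148)); the arm hides the top view. I'll compare the measured features with the predicted projections.

```bash
python3 - <<'E'
from h import *
d=load('s2'); o=r.get_obs(); t=o['tcp_pos']; th=np.radians(15.1); X=np.array([np.cos(th),np.sin(th),0]);Y=np.array([-X[1],X[0],0]);Z=np.array([0,0,1.])
O=t+.009*X-[0,0,.0032]
f=lambda p:[round((p[0]-270)*5,0),round((p[1]-190)*5,0)]
P=lambda x,y,z:f(proj(d,O+x*X+y*Y+z*Z))
print('grip end',P(-.167,0,.01),'grip start',P(-.115,0,.01)); 
for a in(-.026,.026):
  for z in (0,.026): print('corner',a,z,P(a,-.02,z))
K=np.array([.6022,.0284,.05])
print('discC',f(proj(d,K)), [f(proj(d,K+.026*np.array([np.cos(q),np.sin(q),0]))) for q in np.arange(0,6.2,np.pi/4)])
for a in(-.0185,.0185): print('key',[f(proj(d,K+a*X+b*Y+[0,0,c])) for b in(-.004,.004) for c in(0,.011)])
im=cv2.resize(d['pixels'][190:290,270:400],None,fx=5,fy=5,interpolation=2); cv2.imwrite('pics/c4.png',im)
E
```

```text
grip end [np.float64(90.0), np.float64(209.0)] grip start [np.float64(182.0), np.float64(188.0)]
corner -0.026 0 [np.float64(349.0), np.float64(185.0)]
corner -0.026 0.026 [np.float64(349.0), np.float64(142.0)]
corner 0.026 0 [np.float64(434.0), np.float64(165.0)]
corner 0.026 0.026 [np.float64(436.0), np.float64(122.0)]
discC [np.float64(370.0), np.float64(264.0)] [[np.float64(415.0), np.float64(259.0)], [np.float64(395.0), np.float64(245.0)], [np.float64(360.0), np.float64(241.0)], [np.float64(331.0), np.float64(251.0)], [np.float64(324.0), np.float64(268.0)], [np.float64(344.0), np.float64(284.0)], [np.float64(380.0), np.float64(288.0)], [np.float64(409.0), np.float64(277.0)]]
key [[np.float64(343.0), np.float64(275.0)], [np.float64(344.0), np.float64(258.0)], [np.float64(337.0), np.float64(268.0)], [np.float64(337.0), np.float64(251.0)]]
key [[np.float64(402.0), np.float64(260.0)], [np.float64(403.0), np.float64(243.0)], [np.float64(396.0), np.float64(253.0)], [np.float64(396.0), np.float64(236.0)]]
```

View pics/c4.png

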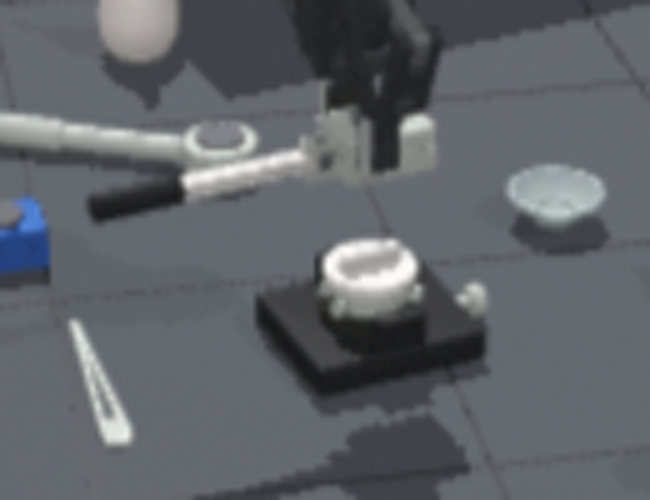

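Predictions and image agree to about 1 px (grip end (90,209), head right edge 435, disc 324 to 415, key end (402,243)). I'll descend to just above the key.

Emit:
apply_moves --plan '[[[0, 0, 0, -0.001, -0.006, 0.05, 1], [0, 0, 0, -0.001, -0.006, 0.11, 1], [0, 0, 0, -0.001, -0.006, 0.11, 1], [0, 0, 0, -0.001, -0.006, 0.11, 1], [0, 0, 0, -0.001, -0.006, 0.11, 1], [0, 0, 0, -0.001, -0.006, 0.11, 1]]]'

```text
clock: 5.63
tcp_pos: [0.5953, 0.0274, 0.0792]
orientation: [3.114, 0.416, 0.004]
contact_force: [0.5, 0.3, -4.7]
grip_width: 0.0388
```

```bash
python3 - <<'E'
from h import *
rel([.5935,.026,.067],np.radians(15.2))
E
```

```text
from [0.5953 0.0274 0.0792] yaw 15.23 rows 1.0 -> [0.0002, -0.0008, 0.0002, -0.0054, 0.0021, 0.0304]
```

Emit:
apply_moves --plan '[[[0, -0.001, 0, -0.005, 0.002, 0.01, 1], [0, -0.001, 0, -0.005, 0.002, 0.025, 1], [0, -0.001, 0, -0.005, 0.002, 0.025, 1], [0, -0.001, 0, -0.005, 0.002, 0.025, 1], [0, -0.001, 0, -0.005, 0.002, 0.025, 1]]]'

```text
clock: 6.05
tcp_pos: [0.5924, 0.0263, 0.0677]
orientation: [3.113, 0.417, -0.005]
contact_force: [-0.1, -0.3, -4.2]
grip_width: 0.0387
```

```bash
python3 - <<'E'
from h import *
rel([.5935,.026,.058],np.radians(15.2))
E
```

```text
from [0.5924 0.0263 0.0677] yaw 15.27 rows 1.0 -> [-0.0, 0.001, 0.0004, 0.0025, 0.0015, 0.0242]
```

Emit:
apply_moves --plan '[[[0, 0.0005, 0, 0.002, 0.001, 0.006, 1], [0, 0.0005, 0, 0.002, 0.001, 0.012, 1], [0, 0.0005, 0, 0.002, 0.001, 0.018, 1], [0, 0.0005, 0, 0.002, 0.001, 0.022, 1], [0, 0.0005, 0, 0.002, 0.001, 0.022, 1], [0, 0.0005, 0, 0.002, 0.001, 0.022, 1]]]'

```text
clock: 6.55
tcp_pos: [0.5931, 0.0261, 0.0587]
orientation: [3.114, 0.417, -0.003]
contact_force: [-0.9, -0.4, -5.0]
grip_width: 0.0389
```

```bash
python3 - <<'E'
from h import *
o=r.get_obs(); print(o['moment'],o['contact_force']);rel([.5935,.026,.0535],np.radians(15.2))
E
```

```text
[-0.00654795 -0.02866499 -0.00274528] [-0.88355873 -0.37422397 -4.97833274]
from [0.5931 0.0261 0.0587] yaw 15.27 rows 1.0 -> [-0.0, 0.0006, 0.0004, 0.0009, 0.0005, 0.013]
```

Emit:
apply_moves --plan '[[[0, 0.0005, 0, 0.001, 0.0005, 0.005, 1], [0, 0.0005, 0, 0.001, 0.0005, 0.01, 1], [0, 0.0005, 0, 0.001, 0.0005, 0.014, 1], [0, 0.0005, 0, 0.001, 0.0005, 0.014, 1], [0, 0.0005, 0, 0.001, 0.0005, 0.014, 1], [0, 0.0005, 0, 0.001, 0.0005, 0.014, 1]]]'

```text
clock: 7.05
tcp_pos: [0.5936, 0.026, 0.0532]
orientation: [3.114, 0.417, -0.0]
contact_force: [-0.4, -0.1, -4.5]
grip_width: 0.0389
```

```bash
python3 - <<'E'
from h import *
o=r.get_obs(); print(o['moment'],o['contact_force']);rel([.5935,.026,.0525],np.radians(15.2))
E
```

```text
[ 0.03333407 -0.0513188   0.01101228] [-0.40141412 -0.14219006 -4.45991283]
from [0.5936 0.026  0.0532] yaw 15.27 rows 1.0 -> [-0.0, 0.0, 0.0004, -0.0003, -0.0001, 0.0018]
```

Emit:
apply_moves --plan '[[[0, 0, 0, 0, 0, 0.0025, 1], [0, 0, 0, 0, 0, 0.005, 1], [0, 0, 0, 0, 0, 0.005, 1], [0, 0, 0, 0, 0, 0.005, 1]]]'

```text
clock: 7.38
tcp_pos: [0.5938, 0.026, 0.053]
orientation: [3.113, 0.417, 0.0]
contact_force: [-5.5, -0.4, 11.2]
grip_width: 0.0387
```

Emit:
apply_moves --plan '[[[0, 0, 0, 0, 0, -0.004, 1], [0, 0, 0, 0, 0, -0.004, -1], [0, 0, 0, 0, 0, -0.004, -1], [0, 0, 0, 0, 0, -0.004, -1], [0, 0, 0, 0, 0, -0.004, -1], [0, 0, 0, 0, 0, -0.004, -1], [0, 0, 0, 0, 0, -0.004, -1], [0, 0, 0, 0, 0, -0.1, -1], [0, 0, 0, 0, 0, -0.2, -1], [0, 0, 0, 0, 0, -0.2, -1], [0, 0, 0, 0, 0, -0.2, -1]]]'

```text
clock: 8.3
tcp_pos: [0.5957, 0.0263, 0.1339]
orientation: [3.114, 0.417, 0.009]
contact_force: [-0.1, 0.3, -0.7]
grip_width: 0.0858
```

```bash
python3 - <<'E'
from h import *
d=shot('side','s3'); th=np.radians(15.2); X=np.array([np.cos(th),np.sin(th),0]);Y=np.array([-X[1],X[0],0]);Z=np.array([0,0,1.])
O=np.array([.6022,.0284,.05]); f=lambda p:[round((p[0]-270)*5),round((p[1]-190)*5)]
P=lambda x,y,z:f(proj(d,O+x*X+y*Y+z*Z))
print('grip end',P(-.167,0,.01),'start',P(-.115,0,.01),'disc top',P(0,0,.03),[P(a,-.02,z) for a in(-.026,.026) for z in (0,.026)])
cv2.imwrite('pics/c5.png',cv2.resize(d['pixels'][190:290,270:400],None,fx=5,fy=5,interpolation=2))
print(r.get_obs()['contact_force'],r.get_obs()['tcp_pos'])
E
```

```text
grip end [93, 318] start [181, 296] disc top [370, 217] [[344, 291], [345, 250], [428, 270], [429, 229]]
[-0.02572176  0.28436097 -2.09705375] [0.59419908 0.02600353 0.13206302]
```

View pics/c5.png

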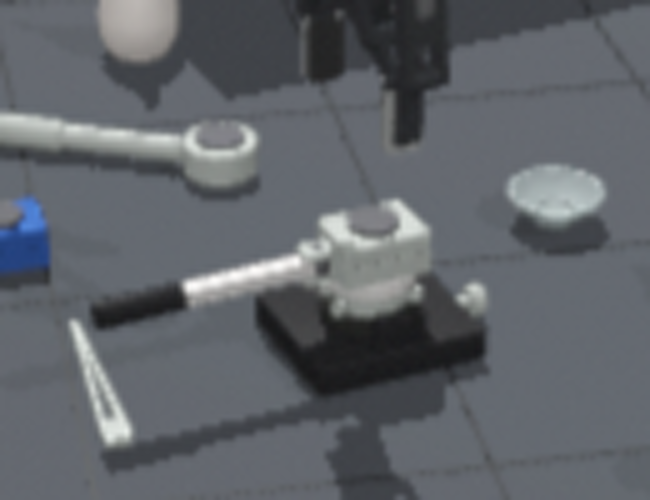

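Seated: the disc top shows at (373,219) against predicted (370,217), grip end ~(94,316) against (93,318). Next I'll move over the handle end with partly open fingers.

```bash
python3 - <<'E'
from h import *
rel([.4767,-.0057,.11],np.radians(15.2))
E
```

```text
from [0.5942 0.026  0.1321] yaw 15.26 rows 3.0 -> [0.0002, -0.0006, 0.0004, -0.3044, -0.0009, 0.0546]
```

Emit:
apply_moves --plan '[[[0, 0, 0, -0.1, -0.001, 0, 0.3], [0, 0, 0, -0.2, -0.001, 0, 0.3], [0, 0, 0, -0.3, -0.001, 0, 0.3], [0, 0, 0, -0.304, -0.001, 0.055, 0.3], [0, 0, 0, -0.304, -0.001, 0.055, 0.3], [0, 0, 0, -0.304, -0.001, 0.055, 0.3], [0, 0, 0, -0.304, -0.001, 0.055, 0.3]]]'

```text
clock: 8.93
tcp_pos: [0.4774, -0.0051, 0.1093]
orientation: [-3.113, -0.418, -0.0]
contact_force: [0.7, 0.3, -0.6]
grip_width: 0.0298
```

```bash
python3 - <<'E'
from h import *
o=r.get_obs();print(o['grip_width'],o['contact_force']);rel([.4767,-.0057,.047],np.radians(15.2))
E
```

```text
0.029830528588157976 [ 0.68669819  0.3225503  -0.56505504]
from [ 0.4774 -0.0051  0.1093] yaw 15.3 rows 2.0 -> [-0.0002, -0.0001, 0.0005, -0.0021, 0.0011, 0.1558]
```

Emit:
apply_moves --plan '[[[0, 0, 0, -0.002, 0.001, 0.07, 0.3], [0, 0, 0, -0.002, 0.001, 0.11, 0.3], [0, 0, 0, -0.002, 0.001, 0.155, 0.3], [0, 0, 0, -0.002, 0.001, 0.155, 0.3], [0, 0, 0, -0.002, 0.001, 0.155, 0.3]]]'

```text
clock: 9.35
tcp_pos: [0.4762, -0.0057, 0.0471]
orientation: [-3.113, -0.418, 0.002]
contact_force: [0.1, -0.4, -0.1]
grip_width: 0.0299
```

```bash
cat >> h.py <<'E'
K=np.array([.6022,.0284])
def arc(phis,z=.047,rad=.13):
    "rows: TCP on the circle round the key at yaw phi (deg)"
    o=r.get_obs(); Rc=R.from_rotvec(o['orientation']); x=Rc.as_matrix()[:,0]; q=K-o['tcp_pos'][:2]
    print('tcp',o['tcp_pos'].round(4),'yaw',np.degrees(np.arctan2(x[1],x[0])).round(2),'angle about key',np.degrees(np.arctan2(q[1],q[0])).round(2),'rad',np.linalg.norm(q).round(4),'F',o['contact_force'].round(2))
    for p in np.radians(phis):
        Rt=R.from_matrix(np.array([[np.cos(p),np.sin(p),0],[np.sin(p),-np.cos(p),0],[0,0,-1]]))
        t=np.r_[K-rad*np.array([np.cos(p),np.sin(p)]),z]
        w=(Rc.inv()*Rt).as_rotvec()/np.pi; s=Rc.inv().apply(t-o['tcp_pos'])/.4
        print(np.degrees(p).round(1),np.r_[w,s].round(4).tolist())
E
python3 - <<'E'
from h import *
arc([13,11,9,7,5,3])
E
```

```text
tcp [ 0.4762 -0.0057  0.0471] yaw 15.3 angle about key 15.15 rad 0.1305 F [ 0.08 -0.39 -0.08]
13.0 [-0.0002, 0.0003, 0.0128, 0.0015, -0.0122, 0.0002]
11.0 [-0.0002, 0.0003, 0.0239, 0.0022, -0.0235, 0.0002]
9.0 [-0.0002, 0.0003, 0.035, 0.0032, -0.0348, 0.0002]
7.0 [-0.0002, 0.0003, 0.0461, 0.0047, -0.0461, 0.0002]
5.0 [-0.0002, 0.0003, 0.0572, 0.0065, -0.0573, 0.0002]
3.0 [-0.0002, 0.0003, 0.0683, 0.0087, -0.0684, 0.0002]
```

Emit:
apply_moves --plan '[[[0, 0, 0.013, 0.0015, -0.012, 0, 0.3], [0, 0, 0.024, 0.002, -0.0235, 0, 0.3], [0, 0, 0.035, 0.003, -0.035, 0, 0.3], [0, 0, 0.046, 0.0045, -0.046, 0, 0.3], [0, 0, 0.057, 0.0065, -0.057, 0, 0.3], [0, 0, 0.068, 0.0085, -0.068, 0, 0.3], [0, 0, 0.068, 0.0085, -0.068, 0, 0.3]]]'

```text
clock: 9.93
tcp_pos: [0.4732, 0.0222, 0.0487]
orientation: [-3.14, -0.083, -0.004]
contact_force: [0.5, -0.1, -0.1]
grip_width: 0.0298
```

```bash
python3 - <<'E'
from h import *
arc([1,-1,-3,-5,-7])
E
```

```text
tcp [0.4732 0.0222 0.0487] yaw 3.04 angle about key 2.75 rad 0.1291 F [ 0.5  -0.1  -0.09]
1.0 [-0.0002, -0.0008, 0.0113, -0.002, -0.0099, 0.0044]
-1.0 [-0.0002, -0.0008, 0.0224, -0.0014, -0.0213, 0.0044]
-3.0 [-0.0002, -0.0008, 0.0336, -0.0004, -0.0326, 0.0044]
-5.0 [-0.0003, -0.0008, 0.0447, 0.001, -0.0438, 0.0044]
-7.0 [-0.0003, -0.0008, 0.0558, 0.0028, -0.055, 0.0044]
```

Emit:
apply_moves --plan '[[[0, 0, 0.011, -0.002, -0.01, 0.004, 0.3], [0, 0, 0.022, -0.0015, -0.021, 0.004, 0.3], [0, 0, 0.033, -0.0005, -0.0325, 0.004, 0.3], [0, 0, 0.045, 0.001, -0.044, 0.004, 0.3], [0, 0, 0.045, 0.001, -0.044, 0.004, 0.3], [0, 0, 0.045, 0.001, -0.044, 0.004, 0.3]]]'

```text
clock: 10.43
tcp_pos: [0.4722, 0.0387, 0.0465]
orientation: [-3.138, 0.135, -0.003]
contact_force: [0.2, -0.0, 0.2]
grip_width: 0.0298
```

```bash
python3 - <<'E'
from h import *
arc([-6,-7,-8,-9,-10,-11])
d=shot('side','s4')
cv2.imwrite('pics/c6.png',cv2.resize(d['pixels'][190:290,270:400],None,fx=5,fy=5,interpolation=2))
E
```

```text
tcp [0.4722 0.0387 0.0465] yaw -4.94 angle about key -4.54 rad 0.1305 F [ 0.18 -0.03  0.23]
-6.0 [-0.0001, -0.0005, 0.0059, 0.0012, -0.0083, -0.0013]
-7.0 [-0.0001, -0.0005, 0.0114, 0.0013, -0.0139, -0.0013]
-8.0 [-0.0001, -0.0005, 0.017, 0.0016, -0.0196, -0.0013]
-9.0 [-0.0001, -0.0005, 0.0226, 0.0019, -0.0253, -0.0013]
-10.0 [-0.0002, -0.0005, 0.0281, 0.0024, -0.0309, -0.0013]
-11.0 [-0.0002, -0.0005, 0.0337, 0.0029, -0.0366, -0.0013]
```

View pics/c6.png

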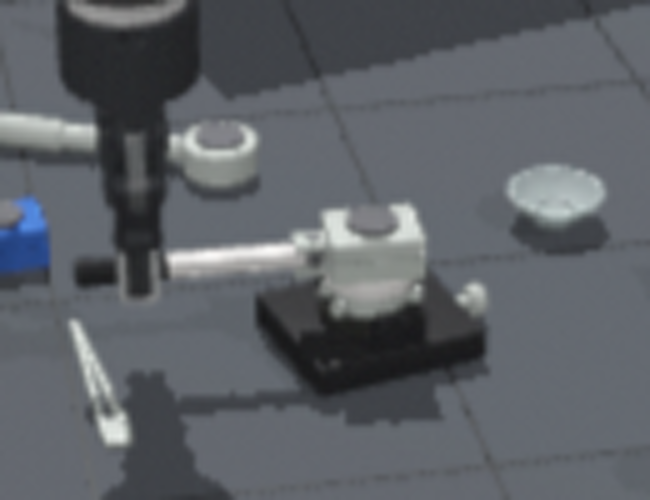

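The handle has turned with the head still seated and the force near 0. I'll continue in small, force-checked steps.

Emit:
apply_moves --plan '[[[0, 0, 0.006, 0.001, -0.008, -0.001, 0.3], [0, 0, 0.0115, 0.001, -0.014, -0.001, 0.3], [0, 0, 0.017, 0.0015, -0.0195, -0.001, 0.3], [0, 0, 0.0225, 0.002, -0.025, -0.001, 0.3], [0, 0, 0.0225, 0.002, -0.025, -0.001, 0.3]]]'

```text
clock: 10.9
tcp_pos: [0.473, 0.049, 0.0461]
orientation: [-3.131, 0.251, -0.0]
contact_force: [0.2, -0.2, -0.5]
grip_width: 0.03
```

```bash
python3 - <<'E'
from h import *
arc([-10,-11,-12,-13])
E
```

```text
tcp [0.473  0.049  0.0461] yaw -9.15 angle about key -9.05 rad 0.1309 F [ 0.16 -0.16 -0.53]
-10.0 [-0.0001, -0.0, 0.0047, 0.0022, -0.0054, -0.0022]
-11.0 [-0.0001, -0.0, 0.0103, 0.0023, -0.011, -0.0022]
-12.0 [-0.0001, -0.0, 0.0158, 0.0026, -0.0167, -0.0022]
-13.0 [-0.0001, -0.0, 0.0214, 0.0029, -0.0224, -0.0022]
```

Emit:
apply_moves --plan '[[[0, 0, 0.005, 0.002, -0.0055, -0.001, 0.3], [0, 0, 0.01, 0.002, -0.011, -0.001, 0.3], [0, 0, 0.016, 0.0025, -0.0165, -0.001, 0.3], [0, 0, 0.0215, 0.003, -0.0225, -0.001, 0.3], [0, 0, 0.0215, 0.003, -0.0225, -0.001, 0.3]]]'

```text
clock: 11.32
tcp_pos: [0.4753, 0.0573, 0.0464]
orientation: [3.121, -0.357, -0.001]
contact_force: [-1.4, -1.7, 0.2]
grip_width: 0.0301
```

```bash
python3 - <<'E'
from h import *
arc([-14,-15,-16,-17])
E
```

```text
tcp [0.4753 0.0573 0.0464] yaw -13.05 angle about key -12.85 rad 0.1301 F [-1.43 -1.69  0.21]
-14.0 [0.0001, 0.0001, 0.0053, 0.0004, -0.0065, -0.0015]
-15.0 [0.0001, 0.0001, 0.0109, 0.0006, -0.0122, -0.0015]
-16.0 [0.0001, 0.0001, 0.0164, 0.0008, -0.0179, -0.0015]
-17.0 [0.0001, 0.0001, 0.022, 0.0011, -0.0235, -0.0015]
```

Emit:
apply_moves --plan '[[[0, 0, 0.0055, 0.0005, -0.0065, -0.001, 0.3], [0, 0, 0.011, 0.0005, -0.012, -0.001, 0.3], [0, 0, 0.011, 0.0005, -0.012, -0.001, 0.3]]]'

```text
clock: 11.57
tcp_pos: [0.4764, 0.0616, 0.0468]
orientation: [3.114, -0.411, -0.001]
contact_force: [-1.9, -3.4, 0.0]
grip_width: 0.0298
```

```bash
python3 - <<'E'
from h import *
arc([-16,-17,-18,-19])
E
```

```text
tcp [0.4764 0.0616 0.0468] yaw -15.05 angle about key -14.79 rad 0.1301 F [-1.9  -3.41  0.02]
-16.0 [0.0002, 0.0002, 0.0053, 0.0002, -0.0069, -0.0006]
-17.0 [0.0002, 0.0002, 0.0108, 0.0004, -0.0125, -0.0006]
-18.0 [0.0002, 0.0002, 0.0164, 0.0006, -0.0182, -0.0006]
-19.0 [0.0002, 0.0002, 0.022, 0.001, -0.0239, -0.0006]
```

Emit:
apply_moves --plan '[[[0, 0, 0.0055, 0.0005, -0.0065, 0, 0.3], [0, 0, 0.011, 0.0005, -0.0125, 0, 0.3], [0, 0, 0.011, 0.0005, -0.0125, 0, 0.3]]]'

```text
clock: 11.82
tcp_pos: [0.4776, 0.0661, 0.0466]
orientation: [3.106, -0.466, -0.002]
contact_force: [-1.9, -4.3, 0.2]
grip_width: 0.03
```

```bash
python3 - <<'E'
from h import *
arc([-18,-19,-20,-21])
E
```

```text
tcp [0.4776 0.0661 0.0466] yaw -17.05 angle about key -16.85 rad 0.1302 F [-1.93 -4.35  0.16]
-18.0 [0.0004, 0.0004, 0.0053, 0.0005, -0.0065, -0.0009]
-19.0 [0.0004, 0.0004, 0.0108, 0.0006, -0.0122, -0.0009]
-20.0 [0.0004, 0.0004, 0.0164, 0.0009, -0.0178, -0.0009]
-21.0 [0.0004, 0.0003, 0.0219, 0.0012, -0.0235, -0.0009]
```

Emit:
apply_moves --plan '[[[0, 0, 0.0055, 0.0005, -0.0065, 0, 0.3], [0, 0, 0.0055, 0.0005, -0.0065, 0, 0.3], [0, 0, 0.0055, 0.0005, -0.0065, 0, 0.3]]]'

```text
clock: 12.07
tcp_pos: [0.4782, 0.0678, 0.0465]
orientation: [3.101, -0.492, -0.003]
contact_force: [-2.9, -7.1, 0.0]
grip_width: 0.03
```

```bash
python3 - <<'E'
from h import *
arc([-19,-20,-21])
d=shot('side','s5')
cv2.imwrite('pics/c7.png',cv2.resize(d['pixels'][215:265,275:365],None,fx=8,fy=8,interpolation=2))
print(r.get_obs()['contact_force'])
E
```

```text
tcp [0.4782 0.0678 0.0465] yaw -18.02 angle about key -17.64 rad 0.1301 F [-2.92 -7.13  0.05]
-19.0 [0.0007, 0.0005, 0.0054, 0.0003, -0.0077, -0.0012]
-20.0 [0.0007, 0.0005, 0.011, 0.0005, -0.0134, -0.0012]
-21.0 [0.0007, 0.0005, 0.0165, 0.0007, -0.019, -0.0013]
[-3.45245546 -5.86369162 -0.1392004 ]
```

View pics/c7.png

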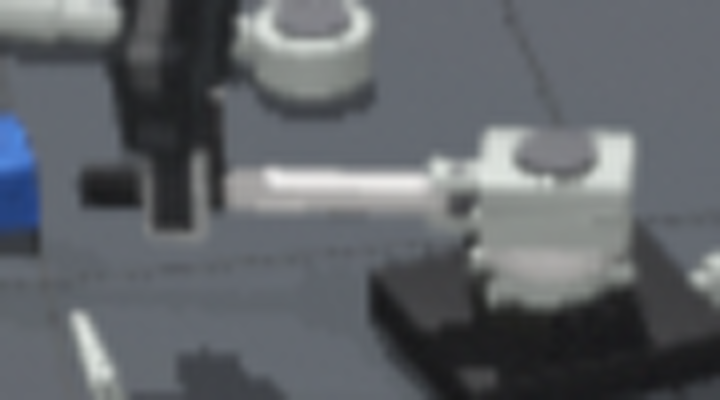

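The handle is still straight, the head seated and the force about 7 N, so it is just before the click. Another 2°.

Emit:
apply_moves --plan '[[[0, 0, 0.0055, 0.0005, -0.0075, 0, 0.3], [0, 0, 0.011, 0.0005, -0.0135, 0, 0.3], [0, 0, 0.011, 0.0005, -0.0135, 0, 0.3]]]'

```text
clock: 12.37
tcp_pos: [0.48, 0.0737, 0.0465]
orientation: [3.092, -0.546, -0.003]
contact_force: [-4.0, -5.0, -0.1]
grip_width: 0.03
```

```bash
python3 - <<'E'
from h import *
arc([-20,-21,-22,-23])
E
```

```text
tcp [0.48   0.0737 0.0465] yaw -20.02 angle about key -20.34 rad 0.1303 F [-3.98 -5.04 -0.13]
-20.0 [0.0005, 0.0006, -0.0001, 0.0008, 0.0019, -0.0012]
-21.0 [0.0005, 0.0006, 0.0054, 0.0008, -0.0037, -0.0012]
-22.0 [0.0005, 0.0006, 0.011, 0.001, -0.0094, -0.0012]
-23.0 [0.0005, 0.0006, 0.0165, 0.0012, -0.0151, -0.0012]
```

Emit:
apply_moves --plan '[[[0, 0, 0.0055, 0.001, -0.0055, 0, 0.3], [0, 0, 0.0055, 0.001, -0.0055, 0, 0.3], [0, 0, 0.0055, 0.001, -0.0055, 0, 0.3]]]'

```text
clock: 12.62
tcp_pos: [0.4808, 0.0757, 0.0465]
orientation: [3.088, -0.571, -0.004]
contact_force: [-2.8, -3.1, 0.1]
grip_width: 0.0303
```

```bash
python3 - <<'E'
from h import *
arc([-20])
d=shot('side','s6')
cv2.imwrite('pics/c8.png',cv2.resize(d['pixels'][215:265,275:365],None,fx=8,fy=8,interpolation=2))
arc([-20])
E
```

```text
tcp [0.4808 0.0757 0.0465] yaw -20.96 angle about key -21.3 rad 0.1303 F [-2.81 -3.09  0.08]
-20.0 [0.0005, 0.0007, -0.0053, 0.0008, 0.0074, -0.0013]
tcp [0.4808 0.0757 0.0464] yaw -20.96 angle about key -21.26 rad 0.1303 F [-2.87 -4.01 -0.22]
-20.0 [0.0006, 0.0007, -0.0053, 0.0007, 0.0072, -0.0014]
```

View pics/c8.png

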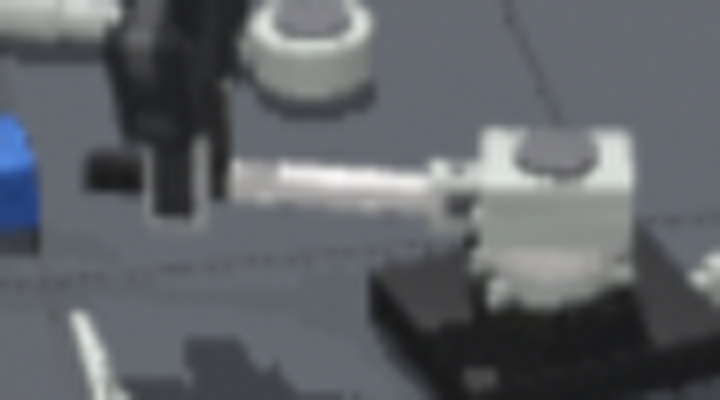

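Clicked: the head has not moved, the handle is bent relative to it, and the force fell from ~7.7 to ~4.5 N. Now I'll back off gently.

```bash
python3 - <<'E'
from h import *
arc([-19,-17,-15,-13,-11,-9,-8.5],z=.0465)
E
```

```text
tcp [0.4808 0.0757 0.0464] yaw -20.96 angle about key -21.26 rad 0.1303 F [-2.87 -4.01 -0.22]
-19.0 [0.0006, 0.0007, -0.0109, 0.0009, 0.0128, -0.0001]
-17.0 [0.0005, 0.0007, -0.022, 0.0015, 0.0242, -0.0001]
-15.0 [0.0005, 0.0008, -0.0331, 0.0025, 0.0355, -0.0001]
-13.0 [0.0005, 0.0008, -0.0442, 0.0038, 0.0467, -0.0001]
-11.0 [0.0005, 0.0008, -0.0553, 0.0056, 0.0579, -0.0001]
-9.0 [0.0005, 0.0008, -0.0664, 0.0078, 0.0691, -0.0]
-8.5 [0.0005, 0.0008, -0.0692, 0.0084, 0.0719, -0.0]
```

Emit:
apply_moves --plan '[[[0, 0, -0.011, 0.001, 0.013, 0, 0.3], [0, 0, -0.022, 0.0015, 0.024, 0, 0.3], [0, 0, -0.033, 0.0025, 0.0355, 0, 0.3], [0, 0, -0.044, 0.004, 0.0465, 0, 0.3], [0, 0, -0.055, 0.0055, 0.058, 0, 0.3], [0, 0, -0.0665, 0.008, 0.069, 0, 0.3], [0, 0, -0.0665, 0.008, 0.069, 0, 0.3], [0, 0, -0.0665, 0.008, 0.069, 0, 0.3]]]'

```text
clock: 13.33
tcp_pos: [0.4761, 0.0498, 0.0472]
orientation: [-3.131, 0.247, -0.002]
contact_force: [-0.4, 0.2, 0.4]
grip_width: 0.0296
```

```bash
python3 - <<'E'
from h import *
arc([-9])
E
```

```text
tcp [0.4761 0.0498 0.0472] yaw -9.03 angle about key -9.63 rad 0.1279 F [-0.4   0.21  0.37]
-9.0 [-0.0004, -0.0004, -0.0001, -0.0053, 0.0035, 0.0004]
```

Free, with no force. Lift straight up and check.

Emit:
apply_moves --plan '[[[0, 0, 0, 0, 0, -0.05, 0.3], [0, 0, 0, 0, 0, -0.15, 0.3], [0, 0, 0, 0, 0, -0.25, 0.3], [0, 0, 0, 0, 0, -0.35, 0.3], [0, 0, 0, 0, 0, -0.35, 0.3], [0, 0, 0, 0, 0, -0.35, 0.3], [0, 0, 0, 0, 0, -0.35, 0.3]]]'

```text
clock: 13.92
tcp_pos: [0.4753, 0.0497, 0.1868]
orientation: [-3.132, 0.245, -0.001]
contact_force: [0.3, 0.3, -0.1]
grip_width: 0.03
```

```bash
python3 - <<'E'
from h import *
d=shot('side','s7')
cv2.imwrite('pics/c9.png',cv2.resize(d['pixels'][190:290,240:400],None,fx=5,fy=5,interpolation=2))
o=r.get_obs();print(o['tcp_pos'],o['contact_force'],np.abs(o['qvel']).max())
E
```

```text
[0.47460368 0.04938497 0.18596025] [-0.26048766  0.69000428 -0.43353754] 0.01758430909322077
```

View pics/c9.png

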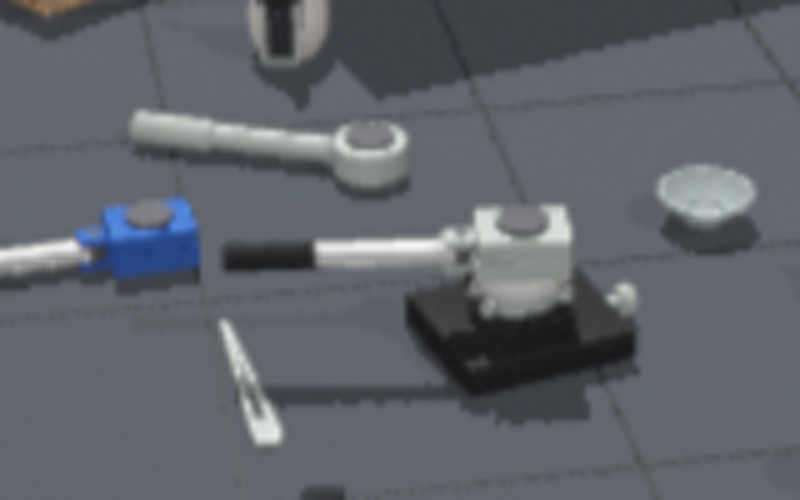

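The wrench is seated (disc top at (523,219), unchanged from before the turn), the handle is straight and the gripper is clear. The bystanders in view have not moved.

```bash
python3 -c "
from bench import r
print(r.hand_in())"
```

```text
the job is handed in; nothing more can be done
None
```

I set the steel click wrench over the key and turned it clockwise by its grip until the hinge broke over. Then I backed off, lifted clear and handed the job in at about 14 s of the 70 s allowed. No verdict was reported.

- **Click:** The screw back came home, and the push force rose to about 7.7 N. It then fell to about 4.5 N while the handle swung and the head stayed still. I estimate the hinge bent about 0.1 rad, well short of its 0.20 stop. I inferred this from tool travel, force and the picture, since the hinge and cushion angles can't be read directly.
- **Last check:** The final side picture shows the head level and fully down on the disc, in the same place as before the turn. The handle is straight, the gripper is clear, and the measured force was within noise.
- **Bystanders:** The opener, tweezer, dish, blower and the nearer blue look-alike look undisturbed in that view. The loupe, screwdriver and second blue look-alike were outside it and I didn't check them, but the arm never touched anything near them.
- **Limits:** The arm hid the key from the top camera while I set the wrench down. I therefore placed and checked it with the side camera, good to about 1 px (3 mm), plus the force on touching the disc.

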